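# Pack two offcuts into the clamping tray and hold the sprung arm past its click

## Robot

A 7-joint arm with a two-finger parallel gripper is mounted at the origin on a cart in front of the work surface, level with it; the furniture and walls round the work are solid. World frame = base frame: x ahead of the robot, y to its left, z up, the work surface at z = 0. Lengths are in m, angles in rad, forces in N, time in s.
With the tool pointing down it reaches from about 0.425 to 0.875 m from the base axis. Payload 4.7 kg.
Tool frame: the origin (TCP) lies between the finger pads; the fingertips stand 14 mm ahead of it and the grasp point (between the pads) lies 5 mm behind it; z points along the fingers, y is the line along which they close (so a half turn about z gives the same grasp; the last joint's range is limited). The gripper opens to 87 mm and grips with 3 to 60 N. Pads are 19 mm wide; open, the fingers measure 117 mm over their backs; the gripper's body (75 mm by 190 mm) begins 51 mm behind the grasp point.
Start: joints at [-1.336, 0.321, -0.07, 1.45, 0.023, 1.371, -0.057], TCP at [0.142, 0.634, 0.237] pointing down, gripper open.
Joint ranges: [-2.86, 2.86], [-0.3, 2.09], [-1.38, 1.24], [0.06, 2.45], [-1.56, 4.7], [0.09, 2.05], [-2.69, 2.69]. Speed limits (rad/s): [2.57, 2.57, 3.14, 3.14, 3.14, 3.14, 3.14].

## Interface

Orientations are given as a rotation vector (axis times angle).
In Python, from bench import ctrl gives the robot as it stands.
- The arm moves only by the tool step_arm, never from a script. Its argument "commands" is a list of rows, each an object with "travel": the shift along the tool's x, y, z in m, a list of three; "turn": the turn, a rotation vector about the tool's x, y, z in degrees, a list of three. A call has 1 to 5 rows; each row is the pose to reach, as a shift and turn from the pose commanded when the call began, along the tool's axes at that moment; what a row does not reach only later rows make up. A row lasts 1/10 s, in which the tool goes at most 50 mm and 8.59 degrees, less where a joint would pass 70% of its speed; a pose out of reach is approached as far as the arm can. A call with a gripper value outside its range is refused whole. "gripper" is the opening, from 0 (shut) to 1 (fully open), set as the call begins (left out, the last holds). The fingers move at their own pace and stop on an object; "force" is the grip in N (left out, the last holds). Time passes only in rows, so rows that repeat a pose let the fingers close. It gives the time, the measured TCP pose, the force, the opening and the grip force at its end, in the units of the state.
- ctrl.get_state(): the state, without advancing time (a new reading comes with each control period).
- ctrl.get_image(name): name is "side" or "top"; returns the picture (480x640x3 uint8, red, green, blue); there is no depth.
- ctrl.camera_model(name): a dict with "fx", "fy", "cx", "cy" (pixels), "k1" (the pictures are not rectified: a ray, as slopes to the right and down, at radius r is drawn at 1 + k1 r^2 times it, then the intrinsics apply), "R" (3x3) and "t" (3): a world point X has camera coordinates R X + t. Camera axes: x right, y down, z forward; pixel columns grow to the right and rows downward; lengths in m; the calibration is good to about 2 mm. A picture is of the moment at which its call begins. camera_model takes no time and is no camera call.
- ctrl.close_job(): hands the job in; it is judged then, once.
The state is a dict: "time": time; "joint_positions": joint angles; "qd": joint speeds; "joint_torque": joint torques, N m; "position": TCP position; "tool_rot": TCP orientation; "ft_force": force on the tool from outside, world axes, zero at the start; "torque": the same for the moment, N m; "grip_width": opening from 0.0 (shut) to 1.0 (fully open); "grip_force": force on a finger pad.
Only numpy, scipy, OpenCV 4.12 (cv2) and the standard library are available. Lean on these libraries where they do the work, as an engineer would, in place of code of your own. Each camera call takes 0.05 s, during which the arm holds its last target. There are 200 camera calls.

## Task

Stand the square tube offcut and the copper pipe offcut upright on the floor of the blue clamping tray's lane, one behind the other in either order, and let go of them. Then push the red handle of the sprung tensioner arm away from you, past the ratchet click, so that the idler block squeezes the two pieces against the end stop, and finish still holding the handle against its spring about a centimetre past the click: your hand, not the pawl, carries the arm, so do not let go. Leave the pliers, tape measure, practice plate and nozzles where they are.

Things in the scene. Friction and masses are not known exactly. Their poses are not given: they have to be found in the camera images.
- clamp_tray: Blue steel clamping tray with a lane for the pieces, fixed to the table, turned up to 0.25 rad. Origin at table height under the lane's middle line; +x points away from the robot along the lane, +y to the left, z up. Lane open above, floor 8 mm over the table, 46 mm wide (y -23 to 23 mm); 5 mm side walls from x = -10 to 70 mm, their tops 30 mm over the table.
- lane_stop (a point): Foot of the lane's far end stop, on the lane's floor and middle line (clamp_tray x = 70 mm); axes as clamp_tray. The stop is 12 mm thick, 66 mm wide, its top 42 mm over the table. The pieces (74 mm long together) stand before it, far one's centre about 20 mm and near one's about 59 mm this side of it. The near end of the lane is open; the idler's nose rests 103 mm this side of the stop.
- square_center (a point): Centre (half-way up) of the loose square steel tube offcut, 36 x 36 mm, 60 mm tall, standing upright, 3 mm walls, 0.2 kg; x and y axes along its sides.
- pipe_center (a point): Centre (half-way up) of the loose round copper pipe offcut, 38 mm diameter, 52 mm tall, standing upright, 3.5 mm wall, 0.17 kg.
- handle (a point): Point on the axis of the tensioner arm's red upright handle post, 67 mm over the table (post 18 mm in diameter, top 83 mm and arm's upper face 31 mm over the table). It travels on a level circle of radius 140 mm about tensioner_hinge: 62 mm forward to the end of its travel.
- handle_post: The red handle post itself, a sleeve that turns on its pin; origin on its axis at its foot, 31 mm over the table. The fingers bear on it while holding.
- tensioner_hinge (a point): Vertical hinge axis of the tensioner arm, at clamp_tray x = -29, y = -80 mm, at the height of the arm's upper face. At rest the arm points from here along the tray's +y turned 0.46 rad towards the robot.
- tensioner_arm (a joint): Arm angle, rad: 0 at rest, grows as the handle goes away from the robot (clockwise from above). The idler meets the pieces near 0.34, the pawl clicks up behind the arm at 0.40, at 0.46 the arm lies along the tray's y, stop at 0.54. 0.07 rad is a centimetre at the handle. Spring 4 N at the handle at rest, 8 N at the click, plus up to 6 N of pawl and idler; let go, it springs back.
- pawl (a joint): Yellow sprung pawl slider on the tray under the arm: 0 = up, up to 0.011 m = pressed down. The arm presses it down about 7 mm as it rides over it; it springs up again behind the arm.
- idler_block (a joint): Black sprung idler block in the middle of the arm: 0 = fully out, grows (m, up to 0.022) as it is pressed back by the packed pieces; about 350 N/m, 1.4 N preload.
- pliers: Blue-handled pliers lying on the table, 40 x 174 x 12 mm, bystander.
- tape_measure: Yellow tape measure, 66 x 99 x 38 mm, bystander.
- coupon_2: Flat steel practice plate with a weld bead, 50 x 100 x 8 mm, bystander.
- nozzle_0: Brass torch nozzle standing upright, 23 x 21 x 52 mm, bystander.
- square_tube: The square tube itself; origin at the centre of its underside.
- pipe_piece: The copper pipe itself; origin at the centre of its underside.

How it is judged:
On the way, in this order (a step that is already met when the one before it is completed fails the run):
1. both offcuts stand upright on the lane's floor, let go, with the arm not yet past its click (x of square_center in the frame of clamp_tray between -0.01 and 0.07 m and y of square_center in the frame of clamp_tray between -0.009 and 0.009 m and z of square_center in the frame of clamp_tray between 0.034 and 0.042 m and angle between each of square_center, pipe_center's own z axis and vertical below 0.1 rad and x of pipe_center in the frame of clamp_tray between -0.01 and 0.07 m and y of pipe_center in the frame of clamp_tray between -0.009 and 0.009 m and z of pipe_center in the frame of clamp_tray between 0.03 and 0.038 m and contact force between the fingers and square_tube below 0.1 N and contact force between the fingers and pipe_piece below 0.1 N and value of joint tensioner_arm below 0.3 rad), for 0.2 s.
2. the arm has been pushed past the click and the pawl has sprung up behind it (value of joint tensioner_arm above 0.415 rad and value of joint pawl below 0.003 m), for 0.2 s.
At the end, for the whole second after the job is handed in: Both offcuts stand upright (within 0.1 rad) on the lane's floor; the arm is still, at more than 0.415 rad, clear of the pawl; the pawl is up (under 3 mm); the idler is pressed back at least 2 mm by the pieces; and the fingers still bear on the handle post with more than 4 N (all of step 2 and x of square_center in the frame of clamp_tray between -0.01 and 0.07 m and y of square_center in the frame of clamp_tray between -0.009 and 0.009 m and z of square_center in the frame of clamp_tray between 0.034 and 0.042 m and angle between each of square_center, pipe_center's own z axis and vertical below 0.1 rad and x of pipe_center in the frame of clamp_tray between -0.01 and 0.07 m and y of pipe_center in the frame of clamp_tray between -0.009 and 0.009 m and z of pipe_center in the frame of clamp_tray between 0.03 and 0.038 m and velocity of joint tensioner_arm between -0.05 and 0.05 rad/s and value of joint idler_block above 0.002 m and contact force between the fingers and handle_post above 4 N); the arm keeps its last pose, push and grip.
It fails at once if the pair of pliers is pushed more than 20 mm from its place (distance of pliers from where it was at the start of the episode above 0.02 m).
It fails at once if the tape measure is pushed more than 20 mm from its place (distance of tape_measure from where it was at the start of the episode above 0.02 m).
It fails at once if the practice plate is pushed more than 20 mm from its place (distance of coupon_2 from where it was at the start of the episode above 0.02 m).
It fails at once if the brass nozzle is pushed more than 20 mm from its place (distance of nozzle_0 from where it was at the start of the episode above 0.02 m).
It also fails if it takes over 58 s, if anything falls off the work surface, if the arm or the gripper's body presses on something with over 40 N, if the wrist force passes 120 N, or if a joint passes its speed limit or range.

## Working session

There is one attempt and no reset: what is moved stays moved. The work goes in short steps, Python scripts to look and compute and a tool call to move; the robot and the scene stay as the last step left them, time stands still between calls to the robot, and variables do not carry over. Pictures are saved under pics/ and viewed, at most 10 in all, crops included, and the job is handed in when it is done.

Besides the shell and the picture viewer there is one more tool, called as name(argument=value, ...), one argument or row to a line, values as JSON. step_arm: Moves the arm, as the interface text tells. Its arguments: {"type":"object","properties":{"commands":{"type":"array"},"gripper":{"type":"number"},"force":{"type":"number"}},"required":["commands"]}

```bash
mkdir -p pics; ls
python3 - <<'E'
from bench import ctrl
import cv2
s=ctrl.get_state();print({k:s[k] for k in('time','position','tool_rot','ft_force','grip_width')})
for n in('side','top'):
    im=ctrl.get_image(n);cv2.imwrite(f'pics/{n}0.png',im[:,:,::-1]);print(n,ctrl.camera_model(n))
E
```

```text
pics
{'time': 0.0, 'position': array([0.14225766, 0.63370736, 0.2354686 ]), 'tool_rot': array([-3.45984620e-01, -3.12235186e+00,  2.97618265e-03]), 'ft_force': array([-0.45137237,  1.06767513, -0.77290575]), 'grip_width': 1.001719709265629}
side {'fx': 468.54898856859904, 'fy': 468.54898856859904, 'cx': 321.0185886678569, 'cy': 242.20503182354554, 'k1': -0.1100530371588947, 'R': array([[ 0.8998579 , -0.43616719, -0.00373269],
       [-0.22456644, -0.45593349, -0.86121691],
       [ 0.3739327 ,  0.77581108, -0.50822387]]), 't': array([-0.50626583,  0.18259617,  0.69621289])}
top {'fx': 462.08864738812764, 'fy': 462.08864738812764, 'cx': 324.6270377738985, 'cy': 244.3676127576567, 'k1': -0.08994768187641772, 'R': array([[ 0.00664596, -0.9996413 ,  0.02594416],
       [-0.99521867, -0.00914036, -0.09724327],
       [ 0.09744553, -0.02517384, -0.99492243]]), 't': array([-0.01865489,  0.55837862,  1.05376479])}
```

View pics/top0.png

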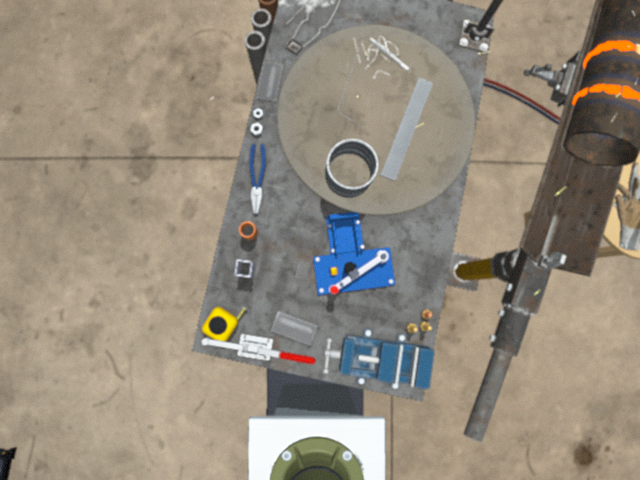

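View pics/side0.png

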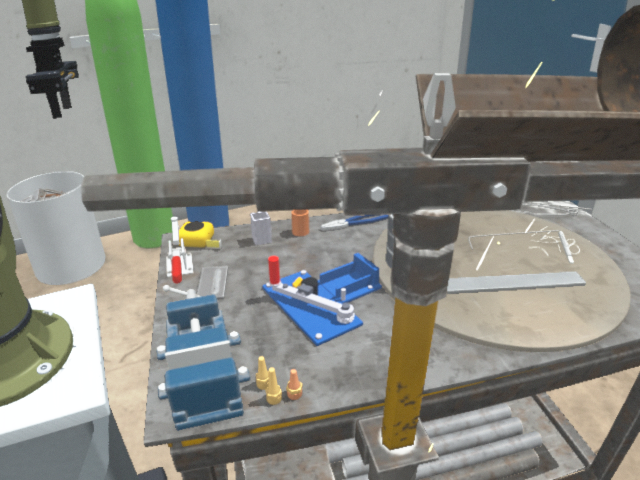

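The top view shows the square tube at (244,268), the pipe at (247,230), the tray around (350,260), the red handle at (334,290) and the hinge at (383,257). I'll zoom in for measuring.

```bash
cat > h.py <<'E'
import numpy as np, cv2
from bench import ctrl
def K(m): return np.array([[m['fx'],0,m['cx']],[0,m['fy'],m['cy']],[0,0,1.]])
def D(m): return np.array([m['k1'],0,0,0,0.])
def onplane(n,uv,z):
    m=ctrl.camera_model(n);R=np.array(m['R']);t=np.array(m['t'])
    p=cv2.undistortPoints(np.array(uv,float).reshape(-1,1,2),K(m),D(m)).reshape(-1,2)
    d=np.c_[p,np.ones(len(p))]@R;c=-R.T@t
    return c+d*((z-c[2])/d[:,2])[:,None]
def proj(n,X):
    m=ctrl.camera_model(n)
    return cv2.projectPoints(np.array(X,float).reshape(-1,1,3),cv2.Rodrigues(np.array(m['R']))[0],np.array(m['t']),K(m),D(m))[0].reshape(-1,2)
def crop(im,x,y,w,h,s,f):
    cv2.imwrite(f,cv2.resize(im[y:y+h,x:x+w],None,fx=s,fy=s,interpolation=cv2.INTER_CUBIC))
E
python3 - <<'E'
from h import *
im=cv2.imread('pics/top0.png')
a=cv2.resize(im[205:305,220:405],None,fx=4,fy=4,interpolation=cv2.INTER_CUBIC)
cv2.imwrite('pics/topc.png',a)
hsv=cv2.cvtColor(im,cv2.COLOR_BGR2HSV)
def blob(lo,hi,x,y,w,h):
    m=cv2.inRange(hsv,lo,hi)[y:y+h,x:x+w]
    n,l,s,c=cv2.connectedComponentsWithStats(m)
    return [(s[i,4],c[i]+[x,y],s[i,:4]+[x,y,0,0]) for i in range(1,n) if s[i,4]>8]
print('red',blob((0,150,100),(8,255,255),320,275,30,30),blob((172,150,100),(180,255,255),320,275,30,30))
print('orange',blob((3,120,60),(18,255,255),235,215,30,40))
print('yellow',blob((20,150,120),(32,255,255),320,255,30,25))
# blue base
b=cv2.inRange(hsv,(100,150,60),(125,255,255)); n,l,s,c=cv2.connectedComponentsWithStats(b[200:305,300:405])
print([(s[i]) for i in range(1,n) if s[i,4]>50])
E
```

```text
red [(np.int32(36), array([333.83333333, 289.75      ]), array([331, 287,   6,   7]))] []
orange [(np.int32(178), array([247.61797753, 230.32022472]), array([239, 222,  18,  18]))]
yellow [(np.int32(31), array([333.5483871 , 270.80645161]), array([331, 268,   6,   7]))]
[array([  14,   13,   66,   81, 2367], dtype=int32), array([ 40,  48,  55,  44, 833], dtype=int32)]
```

View pics/topc.png

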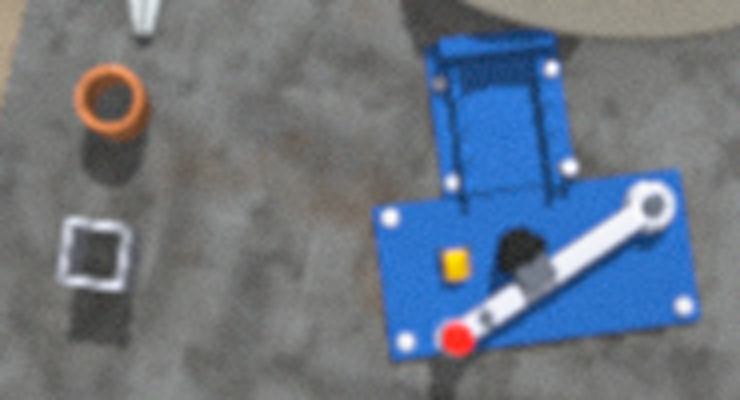

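Run:
```python
from h import *
np.set_printoptions(precision=4,suppress=True)
f=lambda p:(np.array(p,float)+.5)/4-.5+[220,205]
P=lambda p,z:onplane('top',f(p),z)
sq=P([(62,218),(132,224),(128,291),(58,286)],.06);print('sq',sq.mean(0),[np.linalg.norm(sq[i]-sq[i-1]) for i in range(4)])
e=sq[1]-sq[0];print('sq yaw of side', np.degrees(np.arctan2(e[1],e[0])))
e=sq[3]-sq[0];print('side2', np.degrees(np.arctan2(e[1],e[0])))
print('pipe',P([(111,100)],.052))
h=P([(653,204)],.036)[0];k=P([(457,338)],.083)[0];print('hinge',h,'handle',k,np.linalg.norm((h-k)[:2]))
d=k-h; a=np.arctan2(d[1],d[0]); yaw=a-np.pi/2-.46;print('yaw arm',yaw)
for q in ([(392,360),(698,320)],[(375,208),(680,170)]):
    w=P(q,.004);e=w[0]-w[1];print('yaw edge',np.arctan2(e[1],e[0])-np.pi/2,np.linalg.norm(e))
yaw=.127 if 0 else yaw
for yw in (yaw,.11,.127):
    c,s=np.cos(yw),np.sin(yw);R=np.array([[c,-s],[s,c]])
    o=h[:2]-R@[-.029,-.080];print('yaw',yw,'origin',o,'stop',o+R@[.07,0])
    for q in [(.07,.028,.03),(.07,-.028,.03),(-.01,.028,.03),(-.01,-.028,.03),(.07,.033,.042),(.07,-.033,.042),(.082,.033,.042),(.082,-.033,.042)]:
        X=np.r_[o+R@q[:2],q[2]];print((proj('top',X)[0]-[220,205]+.5)*4-.5,end=' ')
    print()
for n in('top','side'): m=ctrl.camera_model(n);print(-np.array(m['R']).T@m['t'])
print('side px',proj('side',[np.r_[k[:2],.083],np.r_[h[:2],.036],np.r_[sq.mean(0)[:2],.06],np.r_[P([(111,100)],.052)[0][:2],.052]]))
```

```text
sq [0.4994 0.1695 0.06  ] [np.float64(0.03838380975544734), np.float64(0.0397565047830275), np.float64(0.037798735813404344), np.float64(0.039577696534173604)]
sq yaw of side -94.35809907772423
side2 177.9880441393976
pipe [[0.5884 0.1635 0.052 ]]
hinge [ 0.5326 -0.1498  0.036 ] handle [ 0.4543 -0.0339  0.083 ] 0.13990453498829597
yaw arm 0.13428691485661076
yaw edge 0.13459363637037325 0.18399563134527203
yaw edge 0.13251716027581173 0.18450487175859967
yaw 0.13428691485661076 origin [ 0.5506 -0.0666] stop [ 0.62   -0.0572]
[446.7473  60.8959] [541.0481  49.3113] [464.4026 195.7329] [559.3288 183.7418] [439.0449  58.8463] [551.4109  45.052 ] [436.3952  38.5709] [548.6392  24.8502] 
yaw 0.11 origin [ 0.5526 -0.0671] stop [ 0.6222 -0.0594]
[450.2895  56.0525] [544.8297  46.7562] [464.6598 191.1863] [559.8463 181.5128] [442.6055  53.7433] [555.2562  42.6755] [440.4501  33.4267] [552.9752  22.4269] 
yaw 0.127 origin [ 0.5512 -0.0667] stop [ 0.6207 -0.0579]
[447.7978  59.4333] [542.1762  48.5349] [464.4681 194.3679] [559.4784 183.0716] [440.1002  57.3058] [552.5586  44.329 ] [437.5988  37.0167] [549.934   24.1119] 
[0.4531 0.013  1.1032]
[ 0.2362 -0.6777  0.5092]
side px [[272.3036 256.6001]
 [344.4832 303.8183]
 [258.7918 214.416 ]
 [298.7669 210.4822]]
```

Run:
```python
from h import *
im=cv2.imread('pics/side0.png')
cv2.imwrite('pics/sidec.png',cv2.resize(im[195:345,230:400],None,fx=4,fy=4,interpolation=cv2.INTER_CUBIC)[:600])
```

```text
(no output)
```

View pics/sidec.png

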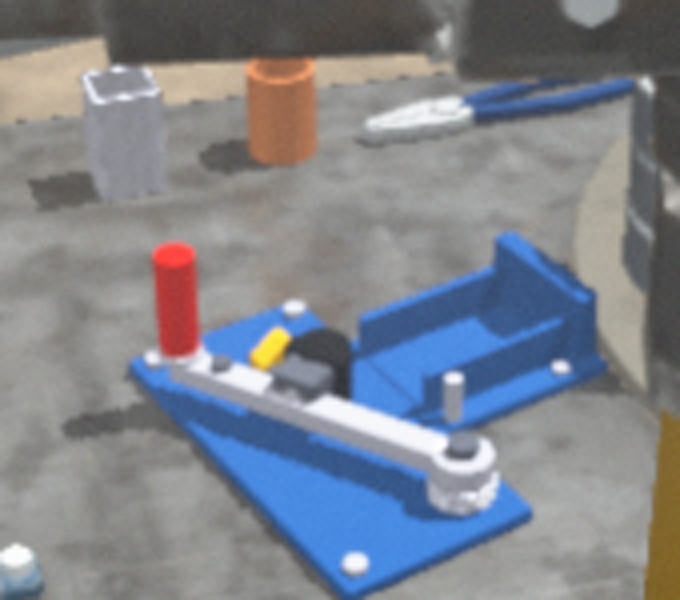

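The side view agrees with the top-view points to within 1–2 px. Next I'll check the lane prediction at higher zoom and work out the first moves.

```bash
cat >> h.py <<'E'
H=np.array([.5326,-.1498]);YAW=.134
c_,s_=np.cos(YAW),np.sin(YAW);RT=np.array([[c_,-s_],[s_,c_]]);O=H-RT@[-.029,-.080]
def goto(xy,z,yawdeg):
    from scipy.spatial.transform import Rotation as Ro
    s=ctrl.get_state();R=Ro.from_rotvec(s['tool_rot']).as_matrix()
    tgt=np.r_[xy,z]; y=np.radians(yawdeg); Y=np.array([np.cos(y),np.sin(y),0]);Z=np.array([0,0,-1.]);X=np.cross(Y,Z)
    T=np.c_[X,Y,Z]
    print('t',round(s['time'],2),'pos',s['position'].round(4),'yaw',np.degrees(np.arctan2(R[1,1],R[0,1])).round(1),'shift mm',(1000*R.T@(tgt-s['position'])).round(1),'turn',np.degrees(Ro.from_matrix(R.T@T).as_rotvec()).round(2),'ft',s['ft_force'].round(1),'grip',round(float(s['grip_width']),3))
E
python3 - <<'E'
from h import *
im=cv2.imread('pics/top0.png')
a=cv2.resize(im[205:265,320:375],None,fx=9,fy=9,interpolation=cv2.INTER_CUBIC)
for q in [(.07,.023,.03),(.07,-.023,.03),(-.01,.023,.03),(-.01,-.023,.03),(.07,.033,.042),(.07,-.033,.042),(.082,.033,.042),(.082,-.033,.042)]:
    p=(proj('top',np.r_[O+RT@q[:2],q[2]])[0]-[320,205]+.5)*9-.5
    cv2.circle(a,tuple(int(v) for v in p),3,(0,255,255),1)
cv2.imwrite('pics/lane.png',a)
print(O,'far',O+RT@[.048,0],'near',O+RT@[.005,0])
goto([.588,.1635],.18,87)
E
```

```text
[ 0.55065208 -0.06664278] far [ 0.59822178 -0.06023002] near [ 0.55560726 -0.06597479]
t 0.1 pos [0.1423 0.6338 0.2356] yaw 77.4 shift mm [-537.8 -361.2   56.3] turn [-0.1  -0.   -9.65] ft [-0.6  0.4 -0.7] grip 0.998
```

View pics/lane.png

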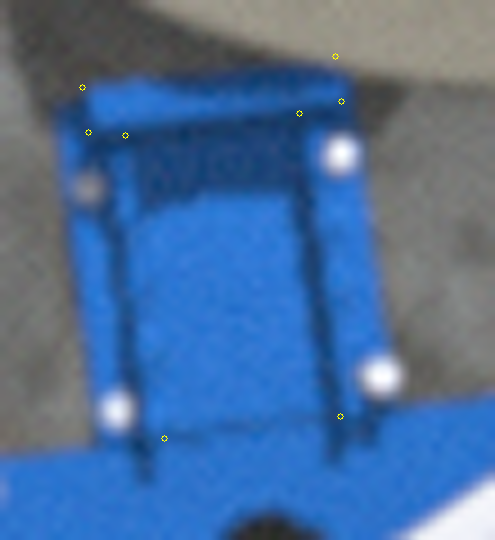

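The stop's front edge runs from (88,140) to (345,110), about 2 mm nearer than predicted. The walls match to within 1 mm, so I can set out for the pipe.

step_arm(
  commands=[
    {"travel":[-0.04,-0.027,0],"turn":[0,0,0]},
    {"travel":[-0.08,-0.054,0],"turn":[0,0,0]},
    {"travel":[-0.12,-0.081,0],"turn":[0,0,0]},
    {"travel":[-0.16,-0.108,0],"turn":[0,0,0]},
    {"travel":[-0.2,-0.135,0],"turn":[0,0,0]},
  ],
  gripper=1.0,
  force=20,
)

```text
time: 0.6
position: [0.309, 0.4569, 0.2362]
tool_rot: [-0.346, -3.122, 0.001]
ft_force: [0.8, 1.0, -0.0]
grip_width: 1.001
grip_force: 0.0
```

step_arm(
  commands=[
    {"travel":[-0.04,-0.027,0],"turn":[0,0,0]},
    {"travel":[-0.08,-0.054,0],"turn":[0,0,0]},
    {"travel":[-0.12,-0.081,0],"turn":[0,0,0]},
    {"travel":[-0.16,-0.108,0],"turn":[0,0,0]},
    {"travel":[-0.2,-0.135,0],"turn":[0,0,0]},
  ],
)

```text
time: 1.1
position: [0.4744, 0.2814, 0.2364]
tool_rot: [-0.346, -3.122, -0.0]
ft_force: [1.3, 0.3, 0.4]
grip_width: 0.999
grip_force: 0.0
```

step_arm(
  commands=[
    {"travel":[-0.04,-0.027,0.01],"turn":[0,0,-4]},
    {"travel":[-0.08,-0.054,0.03],"turn":[0,0,-9.6]},
    {"travel":[-0.138,-0.091,0.05],"turn":[0,0,-9.6]},
    {"travel":[-0.138,-0.091,0.056],"turn":[0,0,-9.6]},
    {"travel":[-0.138,-0.091,0.056],"turn":[0,0,-9.6]},
  ],
)

```text
time: 1.6
position: [0.5892, 0.1586, 0.1778]
tool_rot: [-0.095, -3.137, 0.007]
ft_force: [-0.3, -0.8, -1.0]
grip_width: 1.001
grip_force: 0.0
```

Run:
```python
from h import *
goto([.588,.1635],.041,87)
im=ctrl.get_image('side');cv2.imwrite('pics/s1.png',cv2.resize(im[140:290,200:400,::-1],None,fx=3,fy=3))
```

```text
t 1.6 pos [0.5892 0.1586 0.1778] yaw 86.5 shift mm [  1.1   5.4 136.8] turn [-0.25 -0.15 -0.47] ft [-0.3 -0.8 -1. ] grip 1.001
```

View pics/s1.png

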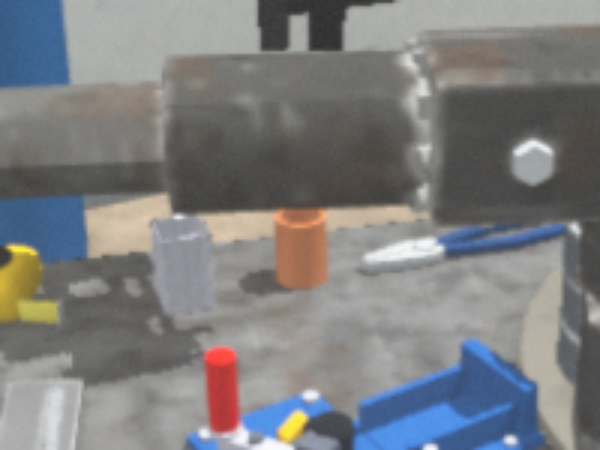

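The fingers at (300,35) are centred above the pipe at (302,250). Going down and gripping.

step_arm(
  commands=[
    {"travel":[0.001,0.005,0.04],"turn":[0,0,0]},
    {"travel":[0.001,0.005,0.08],"turn":[0,0,0]},
    {"travel":[0.001,0.005,0.115],"turn":[0,0,0]},
    {"travel":[0.001,0.005,0.136],"turn":[0,0,0]},
    {"travel":[0.001,0.005,0.136],"turn":[0,0,0]},
  ],
)

```text
time: 2.15
position: [0.5839, 0.1706, 0.0414]
tool_rot: [-0.079, -3.134, 0.002]
ft_force: [-0.1, 0.0, 0.5]
grip_width: 1.001
grip_force: 0.0
```

step_arm(
  commands=[
    {"travel":[0,0,0],"turn":[0,0,0]},
    {"travel":[0,0,0],"turn":[0,0,0]},
    {"travel":[0,0,0],"turn":[0,0,0]},
    {"travel":[0,0,0],"turn":[0,0,0]},
    {"travel":[0,0,0],"turn":[0,0,0]},
  ],
  gripper=0.0,
  force=20,
)

```text
time: 2.65
position: [0.588, 0.1694, 0.0454]
tool_rot: [0.084, 3.139, 0.001]
ft_force: [-0.2, -0.1, 1.0]
grip_width: 0.631
grip_force: 0.0
```

step_arm(
  commands=[
    {"travel":[0,0,0],"turn":[0,0,0]},
    {"travel":[0,0,0],"turn":[0,0,0]},
    {"travel":[0,0,0],"turn":[0,0,0]},
  ],
)

```text
time: 2.95
position: [0.5876, 0.168, 0.0448]
tool_rot: [-0.085, -3.14, 0.002]
ft_force: [-1.6, -2.8, 3.6]
grip_width: 0.425
grip_force: 20.0
```

```bash
sed -i 's/^H=np.array.*/H=np.array([.5306,-.1501]);YAW=.131/' h.py
python3 - <<'E'
from h import *
print(O); goto(O+RT@[.048,0],.10,97.5)
E
```

```text
[ 0.54890147 -0.06699732]
t 2.95 pos [0.5876 0.168  0.0448] yaw 86.9 shift mm [ -21.2 -228.   -55. ] turn [ -0.07  -0.02 -10.6 ] ft [-1.6 -2.8  3.6] grip 0.425
```

The pipe is gripped at an opening of 0.425 (37 mm). Lifting it and carrying it over the lane.

step_arm(
  commands=[
    {"travel":[0,0,-0.03],"turn":[0,0,0]},
    {"travel":[0,0,-0.07],"turn":[0,0,0]},
    {"travel":[-0.005,-0.03,-0.075],"turn":[0,0,0]},
    {"travel":[-0.01,-0.07,-0.075],"turn":[0,0,0]},
    {"travel":[-0.015,-0.11,-0.075],"turn":[0,0,0]},
  ],
)

```text
time: 3.45
position: [0.5967, 0.0587, 0.1196]
tool_rot: [0.08, 3.14, 0.002]
ft_force: [0.4, 0.5, -2.1]
grip_width: 0.42
grip_force: 20.0
```

step_arm(
  commands=[
    {"travel":[-0.001,-0.04,0],"turn":[0,0,-3]},
    {"travel":[-0.003,-0.08,0],"turn":[0,0,-8]},
    {"travel":[-0.006,-0.118,0],"turn":[0,0,-10.5]},
    {"travel":[-0.006,-0.118,0],"turn":[0,0,-10.5]},
    {"travel":[-0.006,-0.118,0],"turn":[0,0,-10.5]},
  ],
)

```text
time: 3.95
position: [0.596, -0.0603, 0.119]
tool_rot: [0.199, -3.135, -0.001]
ft_force: [0.1, 0.9, -0.9]
grip_width: 0.427
grip_force: 20.0
```

Run:
```python
from h import *
im=ctrl.get_image('side');cv2.imwrite('pics/s2.png',cv2.resize(im[170:330,230:400,::-1],None,fx=3.5,fy=3.5,interpolation=cv2.INTER_CUBIC))
goto(O+RT@[.048,0],.056,97.5)
goto(O+RT@[.048,0],.056,97.5)
```

```text
t 4.0 pos [ 0.5962 -0.0585  0.119 ] yaw 97.4 shift mm [ 0.  -2.4 63. ] turn [ 0.09 -0.02 -0.06] ft [ 0.4  0.6 -1.7] grip 0.421
t 4.0 pos [ 0.5962 -0.0585  0.119 ] yaw 97.4 shift mm [ 0.  -2.4 63. ] turn [ 0.09 -0.02 -0.06] ft [ 0.4  0.6 -1.7] grip 0.421
```

View pics/s2.png

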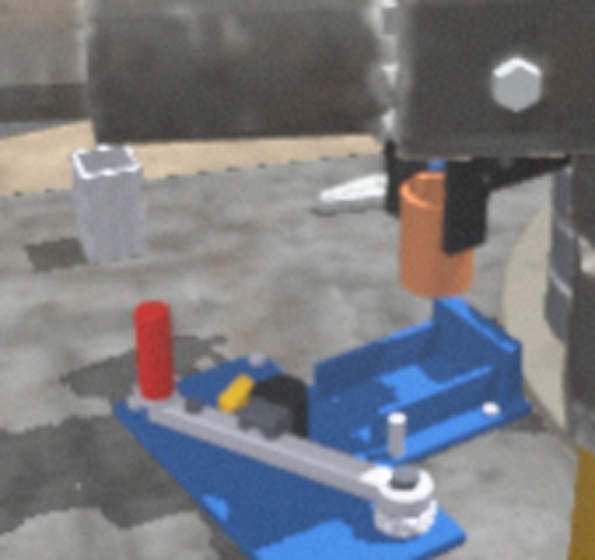

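The pipe hangs over the lane with its lower rim at (436,290). I'll compare this view's stop corners, at (437,300) and (520,345), with their predicted positions.

Run:
```python
from h import *
for q in [(-.01,.028,.03),(.07,.033,.042),(.082,-.033,.042),(.07,-.033,.042),(-.029,-.08,.04)]:
    print(q,((proj('side',np.r_[O+RT@q[:2],q[2]])[0]-[230,170])*3.5).round(0))
for z in(.073,): print('pipe bottom',((proj('side',[.5962,-.0585,z])[0]-[230,170])*3.5).round(0), 'handle',((proj('side',[.4543,-.0339,.083])[0]-[230,170])*3.5).round(0))
```

```text
(-0.01, 0.028, 0.03) [305. 359.]
(0.07, 0.033, 0.042) [424. 290.]
(0.082, -0.033, 0.042) [519. 339.]
(0.07, -0.033, 0.042) [501. 346.]
(-0.029, -0.08, 0.04) [397. 463.]
pipe bottom [427. 277.] handle [148. 303.]
```

step_arm(
  commands=[
    {"travel":[0,-0.002,0.02],"turn":[0,0,0]},
    {"travel":[0,-0.002,0.036],"turn":[0,0,0]},
    {"travel":[0,-0.002,0.036],"turn":[0,0,0]},
    {"travel":[0,-0.002,0.036],"turn":[0,0,0]},
  ],
)

```text
time: 4.4
position: [0.5963, -0.0603, 0.0829]
tool_rot: [0.206, -3.133, -0.001]
ft_force: [-0.5, -0.1, -2.0]
grip_width: 0.418
grip_force: 20.0
```

step_arm(
  commands=[
    {"travel":[0,0,0.01],"turn":[0,0,0]},
    {"travel":[0,0,0.018],"turn":[0,0,0]},
    {"travel":[0,0,0.018],"turn":[0,0,0]},
  ],
)

```text
time: 4.7
position: [0.5956, -0.0613, 0.0642]
tool_rot: [0.204, -3.133, -0.0]
ft_force: [-0.1, 0.3, -1.0]
grip_width: 0.421
grip_force: 20.0
```

Run:
```python
from h import *
goto(O+RT@[.048,0],.056,97.5)
im=ctrl.get_image('side');cv2.imwrite('pics/s3.png',cv2.resize(im[190:310,280:400,::-1],None,fx=4.5,fy=4.5,interpolation=cv2.INTER_CUBIC))
```

```text
t 4.7 pos [ 0.5956 -0.0613  0.0642] yaw 97.5 shift mm [-0.9  0.5  8.2] turn [ 0.03 -0.13 -0.05] ft [-0.1  0.3 -1. ] grip 0.421
```

The pipe is between the walls without contact. Lowering the last stretch, releasing it and rising.

step_arm(
  commands=[
    {"travel":[0,0,0.006],"turn":[0,0,0]},
    {"travel":[0,0,0.011],"turn":[0,0,0]},
    {"travel":[0,0,0.011],"turn":[0,0,0]},
    {"travel":[0,0,0.011],"turn":[0,0,0]},
  ],
)

```text
time: 5.15
position: [0.5965, -0.0616, 0.0544]
tool_rot: [0.204, -3.135, -0.0]
ft_force: [0.2, -0.4, -1.7]
grip_width: 0.421
grip_force: 20.0
```

step_arm(
  commands=[
    {"travel":[0,0,0],"turn":[0,0,0]},
    {"travel":[0,0,0],"turn":[0,0,0]},
    {"travel":[0,0,0],"turn":[0,0,0]},
    {"travel":[0,0,0],"turn":[0,0,0]},
    {"travel":[0,0,0],"turn":[0,0,0]},
  ],
  gripper=1.0,
)

```text
time: 5.65
position: [0.5968, -0.0615, 0.0548]
tool_rot: [-0.204, 3.134, 0.0]
ft_force: [0.9, 0.7, 0.2]
grip_width: 0.791
grip_force: 0.0
```

step_arm(
  commands=[
    {"travel":[0,0,-0.02],"turn":[0,0,0]},
    {"travel":[0,0,-0.06],"turn":[0,0,0]},
    {"travel":[0,0,-0.1],"turn":[0,0,0]},
    {"travel":[0,0,-0.1],"turn":[0,0,0]},
    {"travel":[0,0,-0.1],"turn":[0,0,0]},
  ],
)

```text
time: 6.15
position: [0.5974, -0.0616, 0.1557]
tool_rot: [-0.204, 3.132, 0.0]
ft_force: [-0.4, 1.3, -1.3]
grip_width: 1.002
grip_force: 0.0
```

Run:
```python
from h import *
goto([.4985,.170],.15,86.8)
```

```text
t 6.15 pos [ 0.5974 -0.0616  0.1557] yaw 97.5 shift mm [ 68.  242.5   5.6] turn [ 0.02  0.15 10.65] ft [-0.4  1.3 -1.3] grip 1.002
```

step_arm(
  commands=[
    {"travel":[0.012,0.045,0],"turn":[0,0,0]},
    {"travel":[0.024,0.09,0],"turn":[0,0,2]},
    {"travel":[0.037,0.135,0],"turn":[0,0,5]},
    {"travel":[0.05,0.18,0],"turn":[0,0,8]},
    {"travel":[0.062,0.222,0],"turn":[0,0,10.6]},
  ],
)

```text
time: 6.65
position: [0.5041, 0.1522, 0.1529]
tool_rot: [-0.088, -3.138, 0.001]
ft_force: [0.1, 1.0, 0.1]
grip_width: 1.0
grip_force: 0.0
```

step_arm(
  commands=[
    {"travel":[0.002,0.021,0],"turn":[0,0,0]},
    {"travel":[0.002,0.021,0],"turn":[0,0,0]},
    {"travel":[0.002,0.021,0],"turn":[0,0,0]},
  ],
)

```text
time: 6.95
position: [0.5048, 0.1711, 0.1532]
tool_rot: [-0.085, -3.138, 0.003]
ft_force: [-0.5, -1.1, -0.7]
grip_width: 0.998
grip_force: 0.0
```

Run:
```python
from h import *
goto([.4985,.170],.045,86.8)
im=ctrl.get_image('side');cv2.imwrite('pics/s4.png',cv2.resize(im[130:310,230:390,::-1],None,fx=3.3,fy=3.3,interpolation=cv2.INTER_CUBIC))
cv2.imwrite('pics/t4.png',ctrl.get_image('top')[:,:,::-1])
```

```text
t 6.95 pos [0.5048 0.1711 0.1532] yaw 86.9 shift mm [  6.   -1.2 108.2] turn [-0.11 -0.11  0.1 ] ft [-0.5 -1.1 -0.7] grip 0.998
```

View pics/s4.png

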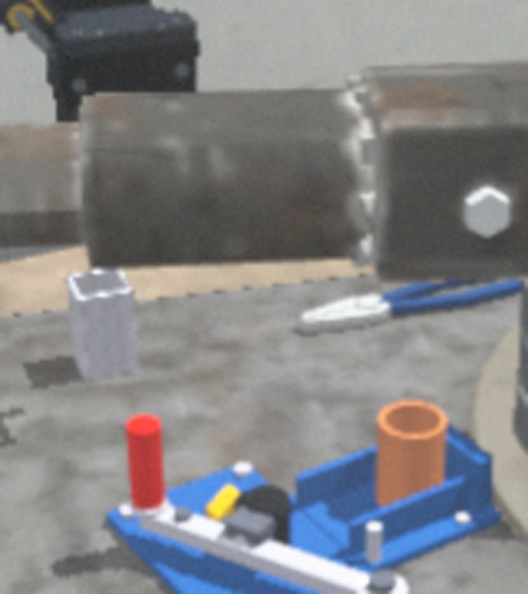

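The pipe stands upright in the lane, rim centre at (411,416). Now the square tube, while checking the pipe's place from the saved top picture.

step_arm(
  commands=[
    {"travel":[0.006,0,0.03],"turn":[0,0,0]},
    {"travel":[0.006,0,0.07],"turn":[0,0,0]},
    {"travel":[0.006,0,0.1],"turn":[0,0,0]},
    {"travel":[0.006,0,0.108],"turn":[0,0,0]},
    {"travel":[0.006,0,0.108],"turn":[0,0,0]},
  ],
)

```text
time: 7.55
position: [0.499, 0.1703, 0.0455]
tool_rot: [-0.089, -3.138, 0.003]
ft_force: [-0.3, 0.1, -0.2]
grip_width: 1.004
grip_force: 0.0
```

step_arm(
  commands=[
    {"travel":[0,0,0],"turn":[0,0,0]},
    {"travel":[0,0,0],"turn":[0,0,0]},
    {"travel":[0,0,0],"turn":[0,0,0]},
    {"travel":[0,0,0],"turn":[0,0,0]},
    {"travel":[0,0,0],"turn":[0,0,0]},
  ],
  gripper=0.0,
  force=20,
)

```text
time: 8.05
position: [0.4998, 0.1721, 0.0471]
tool_rot: [0.086, 3.14, 0.001]
ft_force: [-0.8, 0.5, -0.2]
grip_width: 0.629
grip_force: 0.0
```

step_arm(
  commands=[
    {"travel":[0,0,0],"turn":[0,0,0]},
    {"travel":[0,0,0],"turn":[0,0,0]},
    {"travel":[0,0,0],"turn":[0,0,0]},
    {"travel":[0,0,0],"turn":[0,0,0]},
  ],
)

```text
time: 8.45
position: [0.4998, 0.1712, 0.0467]
tool_rot: [0.087, 3.14, -0.001]
ft_force: [0.1, -2.9, 1.1]
grip_width: 0.418
grip_force: 19.6
```

Run:
```python
from h import *
im=cv2.imread('pics/t4.png');m=cv2.inRange(cv2.cvtColor(im,cv2.COLOR_BGR2HSV),(3,110,50),(18,255,255))[215:275,320:380]
n,l,s,c=cv2.connectedComponentsWithStats(m);i=1+s[1:,4].argmax();print(s[i],c[i])
p=onplane('top',[s[i,0]+s[i,2]/2+320-.5,s[i,1]+s[i,3]/2+215-.5],.06)[0];print(p,'tray',RT.T@(p[:2]-O))
goto(O+RT@[.003,0],.12,97.5)
```

```text
[ 17   3  17  17 129] [24.92248062 10.57364341]
[ 0.59784954 -0.05962316  0.06      ] tray [0.04949192 0.0009171 ]
t 8.45 pos [0.4998 0.1712 0.0467] yaw 86.8 shift mm [ -65.2 -234.6  -73.1] turn [-4.000e-02  1.000e-02 -1.068e+01] ft [ 0.1 -2.9  1.1] grip 0.418
```

step_arm(
  commands=[
    {"travel":[0,0,-0.03],"turn":[0,0,0]},
    {"travel":[0,0,-0.07],"turn":[0,0,0]},
    {"travel":[-0.005,-0.03,-0.078],"turn":[0,0,0]},
    {"travel":[-0.015,-0.07,-0.078],"turn":[0,0,0]},
    {"travel":[-0.027,-0.11,-0.078],"turn":[0,0,0]},
  ],
)

```text
time: 8.95
position: [0.5201, 0.0607, 0.1246]
tool_rot: [0.082, 3.141, 0.002]
ft_force: [0.1, -0.2, -2.7]
grip_width: 0.419
grip_force: 19.6
```

step_arm(
  commands=[
    {"travel":[-0.012,-0.04,0],"turn":[0,0,-3]},
    {"travel":[-0.025,-0.08,0],"turn":[0,0,-8]},
    {"travel":[-0.038,-0.124,0],"turn":[0,0,-10.7]},
    {"travel":[-0.038,-0.124,0],"turn":[0,0,-10.7]},
    {"travel":[-0.038,-0.124,0],"turn":[0,0,-10.7]},
  ],
)

```text
time: 9.45
position: [0.551, -0.0662, 0.1237]
tool_rot: [0.201, -3.134, -0.001]
ft_force: [-0.1, 0.8, -2.3]
grip_width: 0.415
grip_force: 19.6
```

Run:
```python
from h import *
goto(O+RT@[.003,0],.056,97.5)
```

```text
t 9.45 pos [ 0.551  -0.0662  0.1237] yaw 97.3 shift mm [-0.9 -0.5 67.7] turn [ 0.04 -0.08 -0.15] ft [-0.1  0.8 -2.3] grip 0.415
```

step_arm(
  commands=[
    {"travel":[-0.001,-0.0005,0.02],"turn":[0,0,0]},
    {"travel":[-0.001,-0.0005,0.04],"turn":[0,0,0]},
    {"travel":[-0.001,-0.0005,0.057],"turn":[0,0,0]},
    {"travel":[-0.001,-0.0005,0.057],"turn":[0,0,0]},
    {"travel":[-0.001,-0.0005,0.057],"turn":[0,0,0]},
  ],
)

```text
time: 9.95
position: [0.5523, -0.0639, 0.0674]
tool_rot: [0.21, -3.133, -0.002]
ft_force: [0.9, -0.2, -1.5]
grip_width: 0.42
grip_force: 19.6
```

step_arm(
  commands=[
    {"travel":[0,0,0.006],"turn":[0,0,0]},
    {"travel":[0,0,0.011],"turn":[0,0,0]},
    {"travel":[0,0,0.011],"turn":[0,0,0]},
    {"travel":[0,0,0.011],"turn":[0,0,0]},
  ],
)

```text
time: 10.35
position: [0.5526, -0.0656, 0.0566]
tool_rot: [0.207, -3.135, -0.0]
ft_force: [0.0, 0.2, -2.5]
grip_width: 0.419
grip_force: 19.6
```

step_arm(
  commands=[
    {"travel":[0,0,0.002],"turn":[0,0,0]},
    {"travel":[0,0,0.002],"turn":[0,0,0]},
    {"travel":[0,0,0.002],"turn":[0,0,0]},
  ],
)

```text
time: 10.65
position: [0.5529, -0.0657, 0.0547]
tool_rot: [-0.207, 3.134, 0.0]
ft_force: [0.9, 0.7, -2.1]
grip_width: 0.412
grip_force: 19.6
```

step_arm(
  commands=[
    {"travel":[0,0,0],"turn":[0,0,0]},
    {"travel":[0,0,0],"turn":[0,0,0]},
    {"travel":[0,0,0],"turn":[0,0,0]},
    {"travel":[0,0,0],"turn":[0,0,0]},
    {"travel":[0,0,0],"turn":[0,0,0]},
  ],
  gripper=1.0,
)

```text
time: 11.15
position: [0.5527, -0.0656, 0.0547]
tool_rot: [-0.207, 3.135, 0.0]
ft_force: [-0.3, 0.1, 0.8]
grip_width: 0.789
grip_force: 0.0
```

step_arm(
  commands=[
    {"travel":[0,0,-0.02],"turn":[0,0,0]},
    {"travel":[0,0,-0.06],"turn":[0,0,0]},
    {"travel":[0,0,-0.1],"turn":[0,0,0]},
    {"travel":[0,0,-0.1],"turn":[0,0,0]},
    {"travel":[0,0,-0.1],"turn":[0,0,0]},
  ],
)

```text
time: 11.65
position: [0.5533, -0.0656, 0.1556]
tool_rot: [-0.207, 3.132, 0.001]
ft_force: [0.4, -0.5, 0.1]
grip_width: 0.999
grip_force: 0.0
```

Run:
```python
from h import *
goto([.4543,-.0345],.16,7.5)
im=ctrl.get_image('side');cv2.imwrite('pics/s5.png',cv2.resize(im[190:330,230:400,::-1],None,fx=3.5,fy=3.5,interpolation=cv2.INTER_CUBIC))
```

```text
t 11.65 pos [ 0.5533 -0.0656  0.1556] yaw 97.5 shift mm [94.1 43.9 -4.6] turn [ 0.12  0.11 90.05] ft [ 0.4 -0.5  0.1] grip 0.999
```

View pics/s5.png

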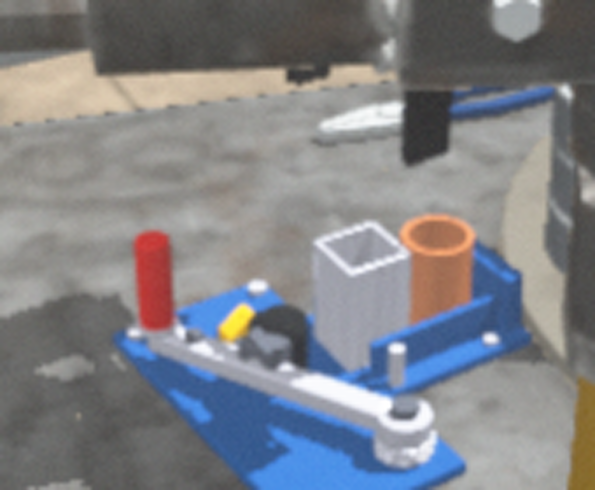

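Both pieces stand upright in the lane, with the tube at (362,250) and the pipe at (438,235), and the hand is clear. Moving to the handle with a quarter turn.

step_arm(
  commands=[
    {"travel":[0.02,0.01,0],"turn":[0,0,8]},
    {"travel":[0.045,0.02,0],"turn":[0,0,16]},
    {"travel":[0.07,0.032,0],"turn":[0,0,24]},
    {"travel":[0.094,0.044,0],"turn":[0,0,32]},
    {"travel":[0.094,0.044,0],"turn":[0,0,40]},
  ],
)

```text
time: 12.2
position: [0.4495, -0.033, 0.1524]
tool_rot: [-0.882, -3.009, 0.001]
ft_force: [-0.2, 0.3, 0.4]
grip_width: 0.996
grip_force: 0.0
```

step_arm(
  commands=[
    {"travel":[0,0,0],"turn":[0,0,8]},
    {"travel":[0,0,0],"turn":[0,0,16]},
    {"travel":[0,0,0],"turn":[0,0,24]},
    {"travel":[0,0,0],"turn":[0,0,32]},
    {"travel":[0,0,0],"turn":[0,0,40]},
  ],
)

```text
time: 12.7
position: [0.4524, -0.0343, 0.1528]
tool_rot: [-1.862, -2.527, 0.004]
ft_force: [-0.4, 0.0, 0.0]
grip_width: 0.998
grip_force: 0.0
```

step_arm(
  commands=[
    {"travel":[0,0,0],"turn":[0,0,5]},
    {"travel":[0,0,0],"turn":[0,0,10]},
    {"travel":[0,0,0],"turn":[0,0,10]},
    {"travel":[0,0,0],"turn":[0,0,10]},
  ],
)

```text
time: 13.1
position: [0.4529, -0.0344, 0.1535]
tool_rot: [-2.067, -2.364, 0.003]
ft_force: [-0.1, 0.7, 0.7]
grip_width: 1.004
grip_force: 0.0
```

Run:
```python
from h import *
goto([.4543,-.0345],.062,7.5)
```

```text
t 13.1 pos [ 0.4529 -0.0344  0.1535] yaw 7.7 shift mm [-0.3  1.6 91.5] turn [-0.12  0.    0.17] ft [-0.1  0.7  0.7] grip 1.004
```

step_arm(
  commands=[
    {"travel":[0,0.0015,0.03],"turn":[0,0,0]},
    {"travel":[0,0.0015,0.06],"turn":[0,0,0]},
    {"travel":[0,0.0015,0.085],"turn":[0,0,0]},
    {"travel":[0,0.0015,0.091],"turn":[0,0,0]},
    {"travel":[0,0.0015,0.091],"turn":[0,0,0]},
  ],
)

```text
time: 13.6
position: [0.4542, -0.0342, 0.0627]
tool_rot: [-2.068, -2.363, 0.003]
ft_force: [0.4, 0.4, 0.0]
grip_width: 1.003
grip_force: 0.0
```

step_arm(
  commands=[
    {"travel":[0,0,0],"turn":[0,0,0]},
    {"travel":[0,0,0],"turn":[0,0,0]},
    {"travel":[0,0,0],"turn":[0,0,0]},
    {"travel":[0,0,0],"turn":[0,0,0]},
    {"travel":[0,0,0],"turn":[0,0,0]},
  ],
  gripper=0.0,
  force=30,
)

```text
time: 14.1
position: [0.4555, -0.0341, 0.064]
tool_rot: [2.07, 2.363, 0.001]
ft_force: [-0.9, -0.0, -0.9]
grip_width: 0.629
grip_force: 0.0
```

step_arm(
  commands=[
    {"travel":[0,0,0],"turn":[0,0,0]},
    {"travel":[0,0,0],"turn":[0,0,0]},
    {"travel":[0,0,0],"turn":[0,0,0]},
    {"travel":[0,0,0],"turn":[0,0,0]},
    {"travel":[0,0,0],"turn":[0,0,0]},
  ],
)

```text
time: 14.6
position: [0.454, -0.0342, 0.0633]
tool_rot: [-2.069, -2.361, 0.003]
ft_force: [-4.5, -1.0, 3.7]
grip_width: 0.196
grip_force: 30.0
```

step_arm(
  commands=[
    {"travel":[0,0,0],"turn":[0,0,0]},
    {"travel":[0,0,0],"turn":[0,0,0]},
    {"travel":[0,0,0],"turn":[0,0,0]},
  ],
)

```text
time: 14.9
position: [0.4544, -0.034, 0.0634]
tool_rot: [-2.07, -2.362, 0.001]
ft_force: [-4.2, 0.8, 4.1]
grip_width: 0.196
grip_force: 30.0
```

Run:
```python
from h import *
goto([.4543,-.0345],.062,7.5)
s=ctrl.get_state();p=s['position'][:2]
d=RT.T@(p-H);print('r',np.linalg.norm(d),'arm angle',.46+np.arctan2(d[0],d[1]),'gf',s['grip_force'])
for a in (.1,.2,.3,.35,.40,.44,.47,.49):
    b=.46-a; q=H+RT@(.14*np.array([-np.sin(b),np.cos(b)]));print(a,q.round(4)); goto(q,.062,7.5)
```

```text
t 14.9 pos [ 0.4544 -0.034   0.0634] yaw 7.5 shift mm [-0.5 -0.2  1.4] turn [-0.08 -0.03  0.05] ft [-4.2  0.8  4.1] grip 0.196
r 0.1388369755797073 arm angle 0.010265313885321259 gf 29.996631019748747
0.1 [ 0.4646 -0.0266]
t 14.9 pos [ 0.4544 -0.034   0.0634] yaw 7.5 shift mm [ 6.  11.   1.4] turn [-0.08 -0.03  0.05] ft [-4.2  0.8  4.1] grip 0.196
0.2 [ 0.4772 -0.0207]
t 14.9 pos [ 0.4544 -0.034   0.0634] yaw 7.5 shift mm [10.2 24.4  1.4] turn [-0.08 -0.03  0.05] ft [-4.2  0.8  4.1] grip 0.196
0.3 [ 0.4904 -0.016 ]
t 14.9 pos [ 0.4544 -0.034   0.0634] yaw 7.5 shift mm [13.2 38.1  1.3] turn [-0.08 -0.03  0.05] ft [-4.2  0.8  4.1] grip 0.196
0.35 [ 0.4972 -0.0141]
t 14.9 pos [ 0.4544 -0.034   0.0634] yaw 7.5 shift mm [14.1 45.   1.3] turn [-0.08 -0.03  0.05] ft [-4.2  0.8  4.1] grip 0.196
0.4 [ 0.504  -0.0126]
t 14.9 pos [ 0.4544 -0.034   0.0634] yaw 7.5 shift mm [14.7 52.   1.3] turn [-0.08 -0.03  0.05] ft [-4.2  0.8  4.1] grip 0.196
0.44 [ 0.5095 -0.0117]
t 14.9 pos [ 0.4544 -0.034   0.0634] yaw 7.5 shift mm [14.9 57.6  1.3] turn [-0.08 -0.03  0.05] ft [-4.2  0.8  4.1] grip 0.196
0.47 [ 0.5137 -0.0111]
t 14.9 pos [ 0.4544 -0.034   0.0634] yaw 7.5 shift mm [14.9 61.8  1.3] turn [-0.08 -0.03  0.05] ft [-4.2  0.8  4.1] grip 0.196
0.49 [ 0.5165 -0.0108]
t 14.9 pos [ 0.4544 -0.034   0.0634] yaw 7.5 shift mm [14.9 64.6  1.3] turn [-0.08 -0.03  0.05] ft [-4.2  0.8  4.1] grip 0.196
```

Handle gripped at 17 mm. Pushing it along its arc in small rows.

step_arm(
  commands=[
    {"travel":[0.0032,0.005,0],"turn":[0,0,0]},
    {"travel":[0.006,0.011,0],"turn":[0,0,0]},
    {"travel":[0.0083,0.0175,0],"turn":[0,0,0]},
    {"travel":[0.0102,0.0244,0],"turn":[0,0,0]},
    {"travel":[0.0102,0.0244,0],"turn":[0,0,0]},
  ],
)

```text
time: 15.4
position: [0.4784, -0.0211, 0.0634]
tool_rot: [2.07, 2.363, -0.002]
ft_force: [-6.2, -2.4, 5.3]
grip_width: 0.198
grip_force: 30.0
```

step_arm(
  commands=[
    {"travel":[0.0009,0.0034,0],"turn":[0,0,0]},
    {"travel":[0.0016,0.0068,0],"turn":[0,0,0]},
    {"travel":[0.0024,0.01,0],"turn":[0,0,0]},
    {"travel":[0.003,0.0137,0],"turn":[0,0,0]},
    {"travel":[0.003,0.0137,0],"turn":[0,0,0]},
  ],
)

```text
time: 15.9
position: [0.4904, -0.0167, 0.0634]
tool_rot: [-2.07, -2.362, 0.003]
ft_force: [-6.1, -2.8, 6.0]
grip_width: 0.198
grip_force: 30.0
```

```bash
cat > st.py <<'E'
from h import *
s=ctrl.get_state();p=s['position'][:2]
d=RT.T@(p-H);print('r',np.linalg.norm(d),'arm angle',.46+np.arctan2(d[0],d[1])-.01,'gf',s['grip_force'])
for a in (.35,.40,.44,.47,.49):
    b=.46-a; q=H+RT@(.14*np.array([-np.sin(b),np.cos(b)])); goto(q,.063,7.5)
E
python3 st.py
```

```text
r 0.13932202533288696 arm angle 0.2884463830702234 gf 29.99697295948863
t 15.9 pos [ 0.4904 -0.0167  0.0634] yaw 7.5 shift mm [1.6 7.  0.4] turn [-0.13  0.02  0.03] ft [-6.1 -2.8  6. ] grip 0.198
t 15.9 pos [ 0.4904 -0.0167  0.0634] yaw 7.5 shift mm [ 2.2 14.   0.3] turn [-0.13  0.02  0.03] ft [-6.1 -2.8  6. ] grip 0.198
t 15.9 pos [ 0.4904 -0.0167  0.0634] yaw 7.5 shift mm [ 2.5 19.6  0.3] turn [-0.13  0.02  0.03] ft [-6.1 -2.8  6. ] grip 0.198
t 15.9 pos [ 0.4904 -0.0167  0.0634] yaw 7.5 shift mm [ 2.5 23.8  0.3] turn [-0.13  0.02  0.03] ft [-6.1 -2.8  6. ] grip 0.198
t 15.9 pos [ 0.4904 -0.0167  0.0634] yaw 7.5 shift mm [ 2.4 26.6  0.3] turn [-0.13  0.02  0.03] ft [-6.1 -2.8  6. ] grip 0.198
```

step_arm(
  commands=[
    {"travel":[0.0006,0.003,0],"turn":[0,0,0]},
    {"travel":[0.001,0.006,0],"turn":[0,0,0]},
    {"travel":[0.0013,0.009,0],"turn":[0,0,0]},
    {"travel":[0.0016,0.012,0],"turn":[0,0,0]},
    {"travel":[0.0018,0.015,0],"turn":[0,0,0]},
  ],
)

```text
time: 16.4
position: [0.5037, -0.0132, 0.0633]
tool_rot: [-2.069, -2.36, 0.006]
ft_force: [-10.0, -3.3, 9.1]
grip_width: 0.196
grip_force: 30.0
```

step_arm(
  commands=[
    {"travel":[0.0001,0.003,0],"turn":[0,0,0]},
    {"travel":[0.0002,0.006,0],"turn":[0,0,0]},
    {"travel":[0.0002,0.0095,0],"turn":[0,0,0]},
    {"travel":[0.0002,0.0095,0],"turn":[0,0,0]},
    {"travel":[0.0002,0.0095,0],"turn":[0,0,0]},
  ],
)

```text
time: 16.9
position: [0.5129, -0.0116, 0.0632]
tool_rot: [-2.068, -2.36, 0.006]
ft_force: [-10.3, -3.8, 8.9]
grip_width: 0.202
grip_force: 30.0
```

```bash
python3 st.py
python3 - <<'E'
from h import *
im=ctrl.get_image('side');cv2.imwrite('pics/s6.png',cv2.resize(im[190:340,230:400,::-1],None,fx=3.5,fy=3.5,interpolation=cv2.INTER_CUBIC))
E
```

```text
r 0.13958948666112578 arm angle 0.45395447211154144 gf 29.995299372822046
t 16.9 pos [ 0.5129 -0.0116  0.0632] yaw 7.5 shift mm [ -0.4 -15.9   0.3] turn [-0.31 -0.01  0.03] ft [-10.3  -3.8   8.9] grip 0.202
t 16.9 pos [ 0.5129 -0.0116  0.0632] yaw 7.5 shift mm [ 0.2 -8.9  0.3] turn [-0.31 -0.01  0.03] ft [-10.3  -3.8   8.9] grip 0.202
t 16.9 pos [ 0.5129 -0.0116  0.0632] yaw 7.5 shift mm [ 0.4 -3.4  0.3] turn [-0.31 -0.01  0.03] ft [-10.3  -3.8   8.9] grip 0.202
t 16.9 pos [ 0.5129 -0.0116  0.0632] yaw 7.5 shift mm [0.4 0.8 0.2] turn [-0.31 -0.01  0.03] ft [-10.3  -3.8   8.9] grip 0.202
t 16.9 pos [ 0.5129 -0.0116  0.0632] yaw 7.5 shift mm [0.3 3.6 0.2] turn [-0.31 -0.01  0.03] ft [-10.3  -3.8   8.9] grip 0.202
```

View pics/s6.png

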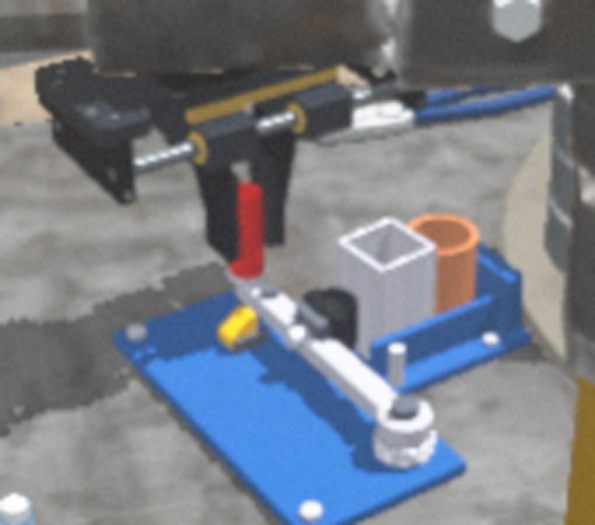

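The yellow pawl stands up behind the arm at (238,328), the pieces are packed and upright, and the arm is at about 0.45 rad. I'll add 2 mm and let it settle.

step_arm(
  commands=[
    {"travel":[0,0.001,0],"turn":[0,0,0]},
    {"travel":[0,0.002,0],"turn":[0,0,0]},
    {"travel":[0,0.002,0],"turn":[0,0,0]},
    {"travel":[0,0.002,0],"turn":[0,0,0]},
    {"travel":[0,0.002,0],"turn":[0,0,0]},
  ],
)

```text
time: 17.45
position: [0.5146, -0.0114, 0.0633]
tool_rot: [-2.068, -2.359, 0.007]
ft_force: [-11.7, -2.1, 9.4]
grip_width: 0.197
grip_force: 30.0
```

step_arm(
  commands=[
    {"travel":[0,0,0],"turn":[0,0,0]},
    {"travel":[0,0,0],"turn":[0,0,0]},
    {"travel":[0,0,0],"turn":[0,0,0]},
    {"travel":[0,0,0],"turn":[0,0,0]},
    {"travel":[0,0,0],"turn":[0,0,0]},
  ],
)

```text
time: 17.95
position: [0.5146, -0.0114, 0.0632]
tool_rot: [-2.068, -2.359, 0.007]
ft_force: [-10.8, -2.5, 9.2]
grip_width: 0.197
grip_force: 30.0
```

```bash
python3 st.py | head -2; python3 -c "
from bench import ctrl
print(abs(ctrl.get_state()['qd']).max()); print(ctrl.close_job())"
```

```text
r 0.13960042284038407 arm angle 0.46605650628222506 gf 29.99506216496229
t 17.95 pos [ 0.5146 -0.0114  0.0632] yaw 7.5 shift mm [ -0.4 -17.6   0.4] turn [-0.34 -0.01  0.02] ft [-10.8  -2.5   9.2] grip 0.197
0.0010195993748415178
the job is handed in; nothing more can be done
None
```

I handed the job in at about 18 s with both offcuts upright in the lane, pipe far and tube near, and the hand still holding the handle at about 0.466 rad, roughly a centimetre past the click; the hand-in returned no verdict.

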